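Set a plate on the sawing board with its blue waste end overhanging

TASK

Get the aluminium plate ready for sawing: push it flush along the wooden fence of the sawing board and slide it out over the right-hand end of the board until exactly the blue-painted part hangs past that end. Only push it with the fingers, without picking it up, and leave the tape measure, the oil can and the file where they are.

Things in the scene. Friction and masses are not known exactly. Their poses are not given: they have to be found in the camera images.
- board: Pale wooden sawing board fixed to the table: deck 180 (x) x 280 (y) x 35 mm high, origin at the centre of its underside on the table, +x away from the robot, +y to its left (turned up to 0.25 rad). Fence: darker strip 20 mm wide, 18 mm above the deck, full length of the far side, near face at x = +70 mm. The plate is slid over the right-hand end, y = -140 mm, where the deck stops.
- board_end (a point): Point on the upper edge of the board's right-hand end, at x = +20 mm, y = -140 mm, z = 35 mm in the board's frame; axes as the board's.
- board_fence (a point): Point at the foot of the fence's near face, mid-length: x = +70 mm, y = 0, z = 35 mm in the board's frame; axes as the board's.
- plate: Loose aluminium plate lying on the board, 100 (x) x 180 (y) x 8 mm, 0.25 to 0.5 kg, origin at the centre of its underside. The last 55 mm at its -y end (right) are blue, the rest bare. Starts up to 45 mm off the fence, turned up to 0.15 rad, paint line 15 to 90 mm short of the board end. Slides with plain friction, 1 to 5 N. Set and flush, its centre is at x = +20, y = -105 mm of the board.
- plate_mark (a point): Middle of the line between blue paint and bare metal, on the plate's upper face: x = 0, y = -35 mm, z = 8 mm in the plate's frame.
- tape_measure: Yellow tape measure, 66 x 76 x 34 mm, standing loose on the table in front of the board; origin at the centre of its underside. A bystander.
- oil_can: Red oil can with a thin spout, 70 mm across and 150 mm tall, standing loose to the right of the board; origin at the centre of its underside. A bystander.
- file_flat: Flat file with wooden handle, 28 x 226 x 28 mm (long along its y), lying loose to the left of the board; origin at the centre of its underside. A bystander.

How it is judged (in metres and radians):
At the end, for the whole second after the job is handed in: The plate lies flat and still on the board, its far side along the fence (within 4 mm, turned less than 0.04 rad), with the paint line over the board's right-hand end within 5 mm, so that just the blue part overhangs; the bystanders stand within 20 mm of where they were (y of plate_mark in the frame of board_end between -0.005 and 0.005 m and x of plate in the frame of board between 0.016 and 0.024 m and angle between the y axis of plate and the y axis of board, either way round below 0.04 rad and angle between plate's own z axis and vertical below 0.04 rad and z of plate in the frame of board between 0.032 and 0.038 m and linear speed of plate below 0.01 m/s and distance of each of tape_measure, oil_can, file_flat from where it was at the start of the episode below 0.02 m); the robot touches nothing.
It fails at once if the plate is lifted, tipped up or knocked off the board (its centre more than 10 mm above or below the deck, or tilted over 0.3 rad) (z of plate in the frame of board above 0.045 m or z of plate in the frame of board below 0.025 m or angle between plate's own z axis and vertical above 0.3 rad).
It fails at once if the tape measure, the oil can or the file is moved more than 20 mm or tipped over (distance of any of tape_measure, oil_can, file_flat from where it was at the start of the episode above 0.02 m or angle between oil_can's own z axis and vertical above 0.5 rad).
It also fails if it takes over 72 s, if anything falls off the work surface, if the arm or the gripper's body presses on something with over 40 N, if the wrist force passes 120 N, or if a joint passes its speed limit or range.

ROBOT

A 6-joint arm with a two-finger parallel gripper is mounted at the origin on a cart in front of the work surface, level with it; the furniture and walls round the work are solid. World frame = base frame: x ahead of the robot, y to its left, z up, the work surface at z = 0. Lengths are in mm, angles in rad, forces in N, time in s.
With the tool pointing down it reaches from about 350 to 875 mm from the base axis. Payload 4.2 kg.
Tool frame: the origin (TCP) lies at the very end of the fingers, on their centre line; the grasp point (between the pads) lies 19 mm behind it; z points along the fingers, y is the line along which they close (so a half turn about z gives the same grasp; the last joint's range is limited). The gripper opens to 85 mm and grips with 20 to 120 N. Pads are 22 mm wide; open, the fingers measure 114 mm over their backs; the gripper's body (76 mm by 85 mm) begins 54 mm behind the grasp point. The pads swing forward as they close: fully open they stand 13 mm farther back than shut.
Start: joints at [-0.848, 0.385, 0.008, 0, -1.194, -0.259], TCP at [279.605, -558.946, 231.312] pointing down, gripper open.
Joint ranges: [-3.14, 3.14], [-1.21, 2.06], [-1.07, 1.41], [-3.16, 2.05], [-2.99, -0.16], [-3.1, 3.1]. Speed limits (rad/s): [2.79, 2.79, 3.14, 3.14, 3.14, 3.14].

INTERFACE

Orientations are given as a unit quaternion [x, y, z, w].
In Python, from bench import arm, optics gives the robot as it stands. The module is installed in compiled form; this text tells all that it offers.
- The arm moves only by the tool step_arm, never from a script. Its argument "motion" is a list of rows, each an object with "dr": the turn, a rotation vector about the tool's x, y, z in units of 8 degrees (1.0 is 8 degrees), a list of three; "slide": the shift along the tool's x, y, z in mm, a list of three; "jaw": the finger opening in mm, from 0 to 85.4. A call has exactly 8 rows; each row is the pose to reach, as a shift and turn from the pose commanded when the call began, along the tool's axes at that moment; what a row does not reach only later rows make up. A row lasts 1/8 s, in which the tool goes at most 62.5 mm and 10.7 degrees, less where a joint would pass 70% of its speed; a pose out of reach is approached as far as the arm can. A call with a gripper value outside its range is refused whole. The fingers move at their own pace and stop on an object; the grip force is fixed at half the most. Time passes only in rows, so rows that repeat a pose let the fingers close, or fill a call up. It gives the time, the measured TCP pose, the force, the opening and the grip force at its end, in the units of the state.
- arm.read_state(): the state, without advancing time (a new reading comes with each control period).
- optics.get_image(name): name is "scene" or "top" or "wrist"; returns the picture (384x512x3 uint8, blue, green, red); there is no depth.
- optics.camera_info(name): a dict with "camera_matrix" (3x3 intrinsics, pixels), "k1" (the pictures are not rectified: a ray, as slopes to the right and down, at radius r is drawn at 1 + k1 r^2 times it, then the intrinsics apply), "view" (4x4, takes a point from world to camera coordinates); the wrist camera has in their place "T_tool_cam" (4x4, takes a point from camera to tool coordinates, whose origin is the TCP and whose axes are the flange's). Camera axes: x right, y up, looking along -z (the intrinsics and any distortion apply to the point x, -y, -z); pixel columns grow to the right and rows downward; lengths in mm; the calibration is good to about 2 mm. A picture is of the moment at which its call begins: read the wrist's pose just before it. camera_info takes no time and is no camera call.
- arm.job_done(): hands the job in; it is judged then, once.
The state is a dict: "clock": time; "joints": joint angles; "joint_vel": joint speeds; "joint_efforts": joint torques, N m; "position": TCP position; "ee_rot": TCP orientation; "contact_force": force on the tool from outside, world axes, zero at the start; "wrist_torque": the same for the moment, N m; "gripper_width": finger opening in mm; "grasp_force": force on a finger pad.
Only numpy, scipy, OpenCV 4.12 (cv2) and the standard library are available. Lean on these libraries where they do the work, as an engineer would, in place of code of your own. Each camera call takes 0.05 s, during which the arm holds its last target. There are 200 camera calls.

## Working session

There is one attempt and no reset: what is moved stays moved. The work goes in short steps, Python scripts to look and compute and a tool call to move; the robot and the scene stay as the last step left them, time stands still between calls to the robot, and variables do not carry over. Pictures are saved under pics/ and viewed, at most 10 in all, crops included, and the job is handed in when it is done.

Besides the shell and the picture viewer there is one more tool, called as name(argument=value, ...), one argument or row to a line, values as JSON. step_arm: Moves the arm, as the interface text tells. Its arguments: {"type":"object","properties":{"motion":{"type":"array","items":{"type":"object","properties":{"dr":{"type":"array","items":{"type":"number"}},"slide":{"type":"array","items":{"type":"number"}},"jaw":{"type":"number"}}}}},"required":["motion"]}

```bash
mkdir -p pics; python3 - <<'E'
from bench import arm, optics
import cv2
s=arm.read_state(); print({k:s[k] for k in('clock','position','ee_rot','contact_force','gripper_width')})
for n in('scene','top'):
    cv2.imwrite(f'pics/{n}0.png',optics.get_image(n)); i=optics.camera_info(n); print(n,i)
print(optics.camera_info('wrist'))
E
```

```text
{'clock': 0.0, 'position': array([ 279.36409815, -558.45340809,  230.23030093]), 'ee_rot': array([-2.29743841e-01,  9.73250543e-01,  1.03322360e-03, -2.85428941e-04]), 'contact_force': array([-0.17010396, -0.38501057, -0.66470921]), 'gripper_width': 85.38415434760246}
scene {'camera_matrix': array([[399.98407963,   0.        , 252.76624886],
       [  0.        , 399.98407963, 189.11480199],
       [  0.        ,   0.        ,   1.        ]]), 'k1': -0.03696312903289809, 'view': array([[-7.27780990e-01, -6.85760184e-01,  8.23410893e-03,
         4.04803464e+02],
       [ 3.26722557e-01, -3.36136553e-01,  8.83325868e-01,
        -2.35509160e+02],
       [-6.02981925e-01,  6.45558044e-01,  4.68687114e-01,
        -9.34055413e+02],
       [ 0.00000000e+00,  0.00000000e+00,  0.00000000e+00,
         1.00000000e+00]])}
top {'camera_matrix': array([[417.59093657,   0.        , 254.43913793],
       [  0.        , 417.59093657, 192.88504456],
       [  0.        ,   0.        ,   1.        ]]), 'k1': -0.05399318768290178, 'view': array([[-8.78612070e-03, -9.99752218e-01, -2.04525438e-02,
         2.84520305e+01],
       [ 9.98734845e-01, -9.78624780e-03,  4.93248204e-02,
        -5.59519137e+02],
       [-4.95127522e-02, -1.99932943e-02,  9.98573360e-01,
        -1.05069994e+03],
       [ 0.00000000e+00,  0.00000000e+00,  0.00000000e+00,
         1.00000000e+00]])}
{'camera_matrix': array([[282.67933128,   0.        , 258.18997391],
       [  0.        , 282.67933128, 189.34103542],
       [  0.        ,   0.        ,   1.        ]]), 'k1': -0.018718462790368214, 'T_tool_cam': array([[ 8.38175124e-05,  9.52076992e-01,  3.05858456e-01,
         7.93777908e+01],
       [ 9.99999990e-01, -1.13738046e-04,  8.00038855e-05,
        -9.61957411e-01],
       [ 1.10957602e-04,  3.05858446e-01, -9.52076992e-01,
        -1.42692674e+02],
       [ 0.00000000e+00,  0.00000000e+00,  0.00000000e+00,
         1.00000000e+00]])}
```

View pics/top0.png

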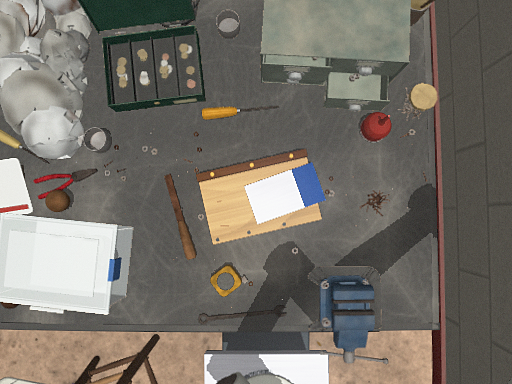

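View pics/scene0.png

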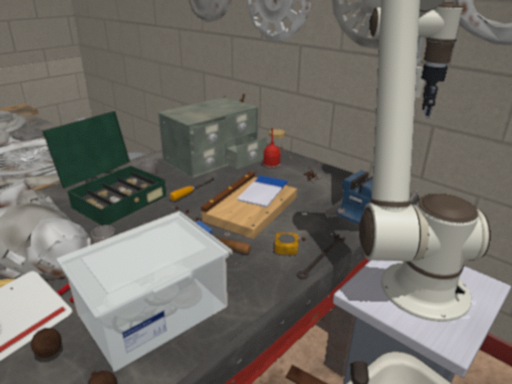

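The top view shows the board around pixel (262,197), with its fence on the upper (far) side. The plate is at about (285,193), its blue part at (308,185). The oil can (377,125), tape (226,280) and file (181,218) are all clear of the work.

```bash
cat > h.py <<'E'
from bench import arm, optics
import cv2, numpy as np
from scipy.spatial.transform import Rotation as R
def pose(name):
    i=optics.camera_info(name)
    if name=='wrist':
        s=arm.read_state(); T=np.eye(4); T[:3,:3]=R.from_quat(s['ee_rot']).as_matrix(); T[:3,3]=s['position']
        return i,T@i['T_tool_cam']
    return i,np.linalg.inv(i['view'])
def shot(name):
    i,C=pose(name); return optics.get_image(name),i,C
def cast(px,i,C,z):
    px=np.asarray(px,float).reshape(-1,1,2)
    n=cv2.undistortPoints(px,i['camera_matrix'],np.array([i['k1'],0,0,0]))[:,0]
    d=np.c_[n[:,0],-n[:,1],-np.ones(len(n))]@C[:3,:3].T
    o=C[:3,3]; return (o+d*((z-o[2])/d[:,2])[:,None])[:,:2]
def blob(m,k=3):
    m=cv2.morphologyEx(m.astype(np.uint8)*255,cv2.MORPH_OPEN,np.ones((k,k)))
    c=max(cv2.findContours(m,cv2.RETR_EXTERNAL,cv2.CHAIN_APPROX_NONE)[0],key=cv2.contourArea)
    return c[:,0].astype(float)
def hsv(im): return [a.astype(int) for a in cv2.split(cv2.cvtColor(im,cv2.COLOR_BGR2HSV))]
def rect(p):
    r=cv2.minAreaRect(p.astype(np.float32)); return np.round(cv2.boxPoints(r),1),np.round(r[0],1),np.round(r[1],1)
E
python3 - <<'E'
from h import *
im,i,C=shot('top')
H,S,V=hsv(im)
for p in [(232,215),(262,203),(250,169),(275,200),(308,185),(300,155)]: print(p,H[p[1],p[0]],S[p[1],p[0]],V[p[1],p[0]])
roi=np.zeros(H.shape,bool); roi[140:250,190:335]=1
for n,m,z in [('white',roi&(S<50)&(V>170),43),('blue',roi&(H>100)&(H<130)&(S>120),43),('plate',roi&(((S<50)&(V>170))|((H>100)&(H<130)&(S>120))),43),('fence',roi&(H<25)&(S>90)&(V<150),53),('wood',roi&(H>8)&(H<30)&(S>50)&(V>170),35)]:
    c=blob(m); b,ctr,sz=rect(cast(c,i,C,z)); print(n,len(c),b.tolist(),ctr,sz)
cv2.imwrite('pics/t1.png',cv2.resize(im[135:255,170:350],None,fx=4,fy=4,interpolation=cv2.INTER_CUBIC))
E
```

```text
(232, 215) 18 105 226
(262, 203) 90 1 249
(250, 169) 9 103 74
(275, 200) 120 1 249
(308, 185) 110 155 171
(300, 155) 10 115 115
white 166 [[480.79998779296875, 16.700000762939453], [521.7000122070312, -101.0999984741211], [617.0, -68.0], [576.0999755859375, 49.79999923706055]] [548.9 -25.6] [100.9 124.7]
blue 111 [[523.7000122070312, -101.0999984741211], [541.5999755859375, -152.5], [633.9000244140625, -120.4000015258789], [616.0, -69.0]] [ 578.8 -110.7] [97.8 54.4]
plate 209 [[480.79998779296875, 16.700000762939453], [539.7000122070312, -153.10000610351562], [635.0, -120.0999984741211], [576.0999755859375, 49.79999923706055]] [557.9 -51.7] [100.9 179.8]
fence 85 [[595.2999877929688, 121.30000305175781], [615.2000122070312, 31.0], [636.2000122070312, 35.70000076293945], [616.4000244140625, 126.0]] [615.8  78.5] [21.6 92.5]
wood 484 [[432.0, 128.60000610351562], [492.70001220703125, -143.1999969482422], [648.4000244140625, -108.4000015258789], [587.7999877929688, 163.39999389648438]] [540.2  10.1] [159.6 278.5]
```

View pics/t1.png

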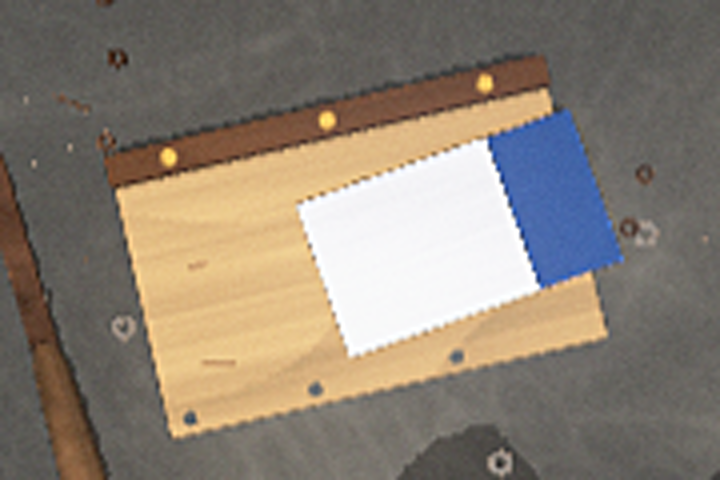

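step_arm(
  motion=[
    {"slide":[-30,25,0],"dr":[0,0,0.2],"jaw":50},
    {"slide":[-80,68,0],"dr":[0,0,0.5],"jaw":50},
    {"slide":[-125,107,0],"dr":[0,0,0.8],"jaw":50},
    {"slide":[-170,146,0],"dr":[0,0,1.1],"jaw":50},
    {"slide":[-215,185,0],"dr":[0,0,1.4],"jaw":50},
    {"slide":[-260,224,0],"dr":[0,0,1.75],"jaw":50},
    {"slide":[-300,258,0],"dr":[0,0,1.75],"jaw":50},
    {"slide":[-320,275,0],"dr":[0,0,1.75],"jaw":50},
  ],
)

```text
clock: 1.15
position: [443.3, -167.6, 231.3]
ee_rot: [-0.111, 0.994, 0.0, 0.0]
contact_force: [-0.1, -0.7, 0.2]
gripper_width: 50.1
grasp_force: 0.0
```

```bash
cat >> h.py <<'E'
# rough board frame, refined later
BO=np.array([550,12.3]); BY=0.2197
def bd(p): 
    c,s=np.cos(BY),np.sin(BY); return (np.asarray(p,float)-BO)@np.array([[c,-s],[s,c]])
def plan(x,y,z,yaw=None):  # board x,y, world z -> slide in tool axes
    st=arm.read_state(); c,s=np.cos(BY),np.sin(BY)
    w=np.r_[BO+np.array([c*x-s*y,s*x+c*y]),z]; M=R.from_quat(st['ee_rot']).as_matrix()
    print('clock',st['clock'],'board tcp',bd(st['position'][:2]).round(1),'z',st['position'][2].round(1),'F',st['contact_force'].round(1),'w',st['gripper_width'].round(1))
    print('toolx yaw rel board',np.arctan2(M[1,0],M[0,0])-BY,'slide',(M.T@(w-st['position'])).round(1))
E
python3 - <<'E'
from h import *
plan(-80,-64,80)
im,i,C=shot('wrist'); cv2.imwrite('pics/w1.png',im)
H,S,V=hsv(im)
for n,m,z in [('white',(S<50)&(V>170),43),('blue',(H>100)&(H<130)&(S>120),43),('wood',(H>8)&(H<30)&(S>50)&(V>170),35)]:
    c=blob(m); b,ctr,sz=rect(cast(c,i,C,z)); print(n,b.tolist(),ctr,sz, bd(b).round(1).tolist())
E
```

```text
Traceback (most recent call last):
  File "h.py", line 31, in plan
    print('clock',st['clock'],'board tcp',bd(st['position'][:2]).round(1),'z',st['position'][2].round(1),'F',st['contact_force'].round(1),'w',st['gripper_width'].round(1))
                                                                                                                                              ^^^^^^^^^^^^^^^^^^^^^^^^^
AttributeError: 'float' object has no attribute 'round'
```

```bash
sed -i "s/st\['gripper_width'\].round(1)/round(st['gripper_width'],1)/" h.py
python3 - <<'E'
from h import *
plan(-80,-64,80)
im,i,C=shot('wrist'); cv2.imwrite('pics/w1.png',im)
H,S,V=hsv(im)
for n,m,z in [('white',(S<50)&(V>170),43),('blue',(H>100)&(H<130)&(S>120),43),('wood',(H>8)&(H<30)&(S>50)&(V>170),35)]:
    c=blob(m); b,ctr,sz=rect(cast(c,i,C,z)); print(n,b.tolist(),ctr,sz, bd(b).round(1).tolist())
E
```

```text
clock 1.15 board tcp [-143.3 -152.3] z 231.3 F [-0.1 -0.7  0.2] w 50.1
toolx yaw rel board -3.139178004885575 slide [-63.5  88.1 151.4]
white [[478.3999938964844, 16.600000381469727], [508.70001220703125, -73.69999694824219], [593.0, -45.29999923706055], [562.7000122070312, 44.900001525878906]] [535.7 -14.4] [88.9 95.2] [[-68.9, 19.8], [-59.0, -74.9], [29.4, -65.6], [19.5, 29.0]]
blue [[519.0999755859375, -102.0999984741211], [536.4000244140625, -153.0], [632.9000244140625, -120.19999694824219], [615.7000122070312, -69.30000305175781]] [ 576.  -111.1] [101.9  53.7] [[-55.1, -104.9], [-49.3, -158.4], [52.0, -147.4], [46.3, -94.0]]
wood [[420.29998779296875, 127.80000305175781], [478.20001220703125, -145.10000610351562], [645.9000244140625, -109.5], [588.0, 163.39999389648438]] [533.1   9.1] [171.4 279. ] [[-101.4, 141.0], [-104.4, -138.0], [67.1, -139.8], [70.0, 139.2]]
```

View pics/w1.png

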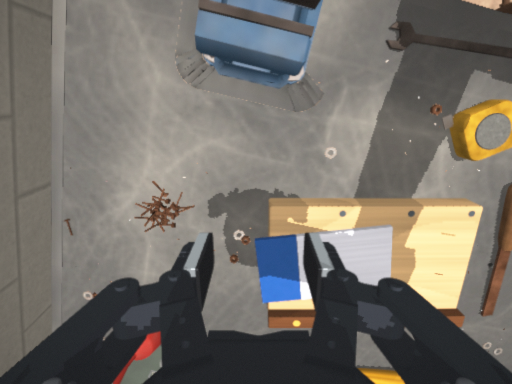

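The wrist view shows the plate (blue at (278,268)) on the board between the fingers, and its positions agree with the top view to within a few mm. Next I'll move to a hover in front of the near edge.

step_arm(
  motion=[
    {"slide":[-10,14,25],"dr":[0,0,0],"jaw":50},
    {"slide":[-25,34,60],"dr":[0,0,0],"jaw":50},
    {"slide":[-38,54,95],"dr":[0,0,0],"jaw":50},
    {"slide":[-52,74,120],"dr":[0,0,0],"jaw":50},
    {"slide":[-63,88,140],"dr":[0,0,0],"jaw":50},
    {"slide":[-63,88,151],"dr":[0,0,0],"jaw":50},
    {"slide":[-63,88,161],"dr":[0,0,0],"jaw":50},
    {"slide":[-63,88,171],"dr":[0,0,0],"jaw":50},
  ],
)

```text
clock: 2.2
position: [485.1, -70.8, 60.2]
ee_rot: [-0.109, 0.994, 0.0, 0.0]
contact_force: [-0.4, 0.5, -0.9]
gripper_width: 50.0
grasp_force: 0.0
```

```bash
python3 - <<'E'
from h import *
plan(-80,-64,40)
im,i,C=shot('top'); im2,i,C=shot('scene')
cv2.imwrite('pics/c2.png',np.hstack([cv2.resize(im[150:260,190:340],(600,440),interpolation=2)[:, :], ]))
E
```

```text
clock 2.2 board tcp [-81.4 -67. ] z 60.2 F [-0.4  0.5 -0.9] w 50.0
toolx yaw rel board -3.142701269739297 slide [-1.4  3.  20.2]
```

step_arm(
  motion=[
    {"slide":[-2,2,6],"dr":[0,0,0],"jaw":50},
    {"slide":[-2,3,13],"dr":[0,0,0],"jaw":50},
    {"slide":[-2,3,20],"dr":[0,0,0],"jaw":50},
    {"slide":[-2,3,22],"dr":[0,0,0],"jaw":50},
    {"slide":[-2,3,23],"dr":[0,0,0],"jaw":50},
    {"slide":[-2,3,24],"dr":[0,0,0],"jaw":50},
    {"slide":[-2,3,24],"dr":[0,0,0],"jaw":50},
    {"slide":[-2,3,24],"dr":[0,0,0],"jaw":50},
  ],
)

```text
clock: 3.3
position: [486.5, -66.9, 36.4]
ee_rot: [-0.109, 0.994, 0.0, 0.0]
contact_force: [0.1, 0.2, -0.1]
gripper_width: 49.7
grasp_force: 0.0
```

step_arm(
  motion=[
    {"slide":[0,0,1],"dr":[0,0,0],"jaw":50},
    {"slide":[0,0,2],"dr":[0,0,0],"jaw":50},
    {"slide":[0,0,2],"dr":[0,0,0],"jaw":50},
    {"slide":[0,0,3],"dr":[0,0,0],"jaw":50},
    {"slide":[0,0,3],"dr":[0,0,0],"jaw":50},
    {"slide":[0,0,4],"dr":[0,0,0],"jaw":50},
    {"slide":[0,0,4],"dr":[0,0,0],"jaw":50},
    {"slide":[0,0,4],"dr":[0,0,0],"jaw":50},
  ],
)

```text
clock: 4.3
position: [486.5, -66.9, 32.3]
ee_rot: [-0.11, 0.994, -0.0, 0.0]
contact_force: [0.2, -0.5, -0.2]
gripper_width: 49.8
grasp_force: 0.0
```

step_arm(
  motion=[
    {"slide":[0,0,1],"dr":[0,0,0],"jaw":50},
    {"slide":[0,0,1],"dr":[0,0,0],"jaw":50},
    {"slide":[0,0,2],"dr":[0,0,0],"jaw":50},
    {"slide":[0,0,2],"dr":[0,0,0],"jaw":50},
    {"slide":[0,0,3],"dr":[0,0,0],"jaw":50},
    {"slide":[0,0,3],"dr":[0,0,0],"jaw":50},
    {"slide":[0,0,3],"dr":[0,0,0],"jaw":50},
    {"slide":[0,0,3],"dr":[0,0,0],"jaw":50},
  ],
)

```text
clock: 5.3
position: [486.6, -66.9, 31.9]
ee_rot: [-0.11, 0.994, -0.0, 0.0]
contact_force: [-6.7, 2.4, 20.8]
gripper_width: 50.0
grasp_force: 10.5
```

step_arm(
  motion=[
    {"slide":[0,0,-6],"dr":[0,0,0],"jaw":50},
    {"slide":[0,0,-6],"dr":[0,0,0],"jaw":50},
    {"slide":[-5,0,-6],"dr":[0,0,0],"jaw":50},
    {"slide":[-10,0,-6],"dr":[0,0,0],"jaw":50},
    {"slide":[-15,0,-6],"dr":[0,0,0],"jaw":50},
    {"slide":[-19,0,-6],"dr":[0,0,0],"jaw":50},
    {"slide":[-23,0,-6],"dr":[0,0,0],"jaw":50},
    {"slide":[-26,0,-6],"dr":[0,0,0],"jaw":50},
  ],
)

```text
clock: 6.3
position: [512.1, -61.1, 35.1]
ee_rot: [-0.11, 0.994, 0.0, -0.0]
contact_force: [-2.0, 1.1, -1.0]
gripper_width: 50.1
grasp_force: 0.9
```

```bash
python3 - <<'E'
from h import *
plan(-41,-64,35)
im,i,C=shot('top'); cv2.imwrite('pics/t2.png',cv2.resize(im[135:255,170:350],None,fx=4,fy=4,interpolation=cv2.INTER_CUBIC))
E
```

```text
clock 6.3 board tcp [-53.  -63.4] z 35.1 F [-2.   1.1 -1. ] w 50.1
toolx yaw rel board -3.1418383994067356 slide [-12.   -0.6   0.1]
```

View pics/t2.png

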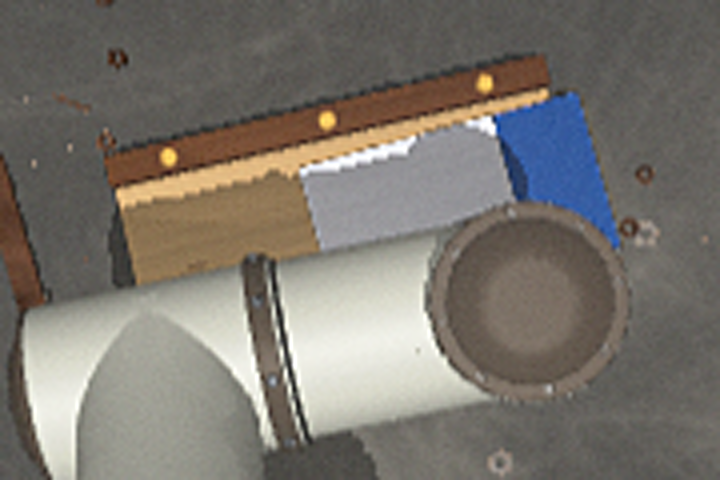

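The plate is now square to the fence, with a strip of about 10 mm of wood still between them (rows 95–180). I'll keep pushing.

step_arm(
  motion=[
    {"slide":[-3,0,0],"dr":[0,0,0],"jaw":50},
    {"slide":[-6,0,0],"dr":[0,0,0],"jaw":50},
    {"slide":[-8,0,0],"dr":[0,0,0],"jaw":50},
    {"slide":[-10,0,0],"dr":[0,0,0],"jaw":50},
    {"slide":[-12,0,0],"dr":[0,0,0],"jaw":50},
    {"slide":[-13,0,0],"dr":[0,0,0],"jaw":50},
    {"slide":[-14,0,0],"dr":[0,0,0],"jaw":50},
    {"slide":[-14,0,0],"dr":[0,0,0],"jaw":50},
  ],
)

```text
clock: 7.35
position: [523.6, -58.7, 35.2]
ee_rot: [-0.109, 0.994, -0.0, -0.002]
contact_force: [-5.7, -1.6, 3.3]
gripper_width: 50.2
grasp_force: 3.0
```

```bash
python3 - <<'E'
from h import *
plan(-41,-64,35)
E
```

```text
clock 7.35 board tcp [-41.2 -63.5] z 35.2 F [-5.7 -1.6  3.3] w 50.2
toolx yaw rel board -3.1423597077703116 slide [-0.2 -0.5  0.2]
```

step_arm(
  motion=[
    {"slide":[-1,0,0],"dr":[0,0,0],"jaw":50},
    {"slide":[-1,0,0],"dr":[0,0,0],"jaw":50},
    {"slide":[-2,0,0],"dr":[0,0,0],"jaw":50},
    {"slide":[-2,0,0],"dr":[0,0,0],"jaw":50},
    {"slide":[-2,0,0],"dr":[0,0,0],"jaw":50},
    {"slide":[-2,0,0],"dr":[0,0,0],"jaw":50},
    {"slide":[-2,0,0],"dr":[0,0,0],"jaw":50},
    {"slide":[-2,0,0],"dr":[0,0,0],"jaw":50},
  ],
)

```text
clock: 8.35
position: [523.7, -58.6, 35.1]
ee_rot: [-0.109, 0.994, -0.0, -0.004]
contact_force: [-9.6, -1.6, 6.0]
gripper_width: 50.3
grasp_force: 4.6
```

step_arm(
  motion=[
    {"slide":[4,0,0],"dr":[0,0,0],"jaw":50},
    {"slide":[10,0,0],"dr":[0,0,0],"jaw":50},
    {"slide":[15,0,0],"dr":[0,0,0],"jaw":50},
    {"slide":[17,0,-20],"dr":[0,0,0],"jaw":50},
    {"slide":[17,20,-60],"dr":[0,0,-1],"jaw":50},
    {"slide":[17,60,-100],"dr":[0,0,-2.2],"jaw":50},
    {"slide":[17,100,-140],"dr":[0,0,-3.4],"jaw":50},
    {"slide":[17,120,-160],"dr":[0,0,-4.6],"jaw":50},
  ],
)

```text
clock: 9.35
position: [485.7, 57.8, 198.3]
ee_rot: [-0.421, 0.907, -0.0, 0.003]
contact_force: [0.2, -0.8, -0.1]
gripper_width: 50.1
grasp_force: 0.0
```

step_arm(
  motion=[
    {"slide":[0,0,0],"dr":[0,0,-1.2],"jaw":50},
    {"slide":[0,0,0],"dr":[0,0,-2.4],"jaw":50},
    {"slide":[0,0,0],"dr":[0,0,-3.6],"jaw":50},
    {"slide":[0,0,0],"dr":[0,0,-4.8],"jaw":50},
    {"slide":[0,0,0],"dr":[0,0,-6],"jaw":50},
    {"slide":[0,0,0],"dr":[0,0,-6.65],"jaw":50},
    {"slide":[0,0,0],"dr":[0,0,-6.65],"jaw":50},
    {"slide":[0,0,0],"dr":[0,0,-6.65],"jaw":50},
  ],
)

```text
clock: 10.35
position: [484.8, 55.8, 195.4]
ee_rot: [0.78, -0.626, 0.0, -0.0]
contact_force: [0.2, -0.2, 0.4]
gripper_width: 50.1
grasp_force: 0.0
```

```bash
cat >> h.py <<'E'
def look(tag,names=('top','wrist')):
    for nm in names:
        im,i,C=shot(nm); cv2.imwrite(f'pics/{nm}{tag}.png',im); H,S,V=hsv(im)
        roi=np.zeros(H.shape,bool)
        if nm=='top': roi[140:250,190:345]=1
        else: roi[:]=1
        for n,m,z in [('white',(S<50)&(V>110),43),('blue',(H>100)&(H<130)&(S>120),43),('wood',(H>8)&(H<30)&(S>50)&(V>110),35)]:
            c=blob(m&roi); b,ctr,sz=rect(cast(c,i,C,z)); print(nm,n,ctr,sz, bd(b).round(1).tolist())
E
python3 - <<'E'
from h import *
plan(20,30,70); look(3)
E
```

```text
clock 10.35 board tcp [-54.1  56.7] z 195.4 F [ 0.2 -0.2  0.4] w 50.1
toolx yaw rel board -1.5722943602145716 slide [ 26.6 -74.1 125.5]
top white [578.1 -24.4] [101.6 125.1] [[-31.3, 20.6], [-31.4, -104.5], [70.1, -104.6], [70.3, 20.5]]
top blue [ 598.5 -112.2] [98.8 54.2] [[-29.2, -105.0], [-29.2, -159.2], [69.6, -159.3], [69.6, -105.1]]
top wood [503.1 -58.3] [ 60.6 162.2] [[-91.3, 22.3], [-91.6, -139.8], [-30.9, -139.8], [-30.8, 22.3]]
wrist white [577.3 -24.5] [100.6 123.7] [[-31.5, 20.0], [-31.9, -103.6], [68.7, -103.9], [69.1, 19.8]]
wrist blue [591.9 -87.8] [98.9  4.9] [[-30.3, -104.0], [-30.4, -108.9], [68.5, -109.7], [68.6, -104.8]]
wrist wood [536.3  23.7] [161.6 250.7] [[-91.7, 139.4], [-91.7, -111.2], [69.8, -111.2], [69.9, 139.4]]
```

View pics/wrist3.png

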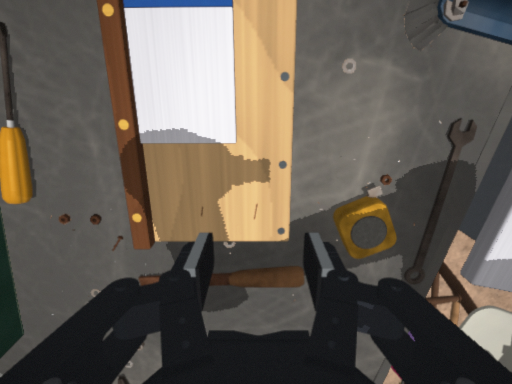

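View pics/top3.png

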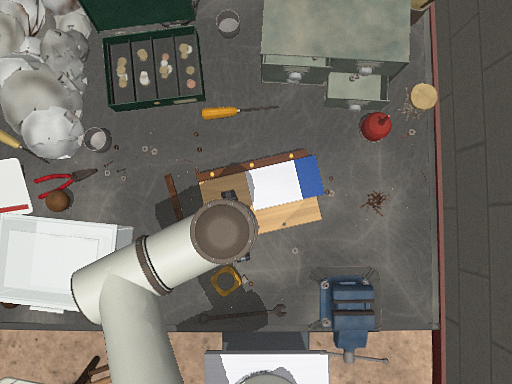

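Both views show the plate flush: its far edge is at x≈70 and the angle to the board is about 0. The paint line is at y≈-104.7 and the board end at -139.8, so about 35 mm remains. I'll go behind the left edge.

step_arm(
  motion=[
    {"slide":[3,-15,10],"dr":[0,0,0],"jaw":50},
    {"slide":[8,-40,30],"dr":[0,0,0],"jaw":50},
    {"slide":[13,-65,65],"dr":[0,0,0],"jaw":50},
    {"slide":[13,-74,100],"dr":[0,0,0],"jaw":50},
    {"slide":[13,-74,130],"dr":[0,0,0],"jaw":50},
    {"slide":[13,-74,145],"dr":[0,0,0],"jaw":50},
    {"slide":[13,-74,150],"dr":[0,0,0],"jaw":50},
    {"slide":[13,-74,150],"dr":[0,0,0],"jaw":50},
  ],
)

```text
clock: 11.45
position: [560.3, 59.2, 45.8]
ee_rot: [0.78, -0.625, 0.0, -0.0]
contact_force: [-0.3, 0.2, 0.6]
gripper_width: 50.0
grasp_force: 0.0
```

```bash
python3 - <<'E'
from h import *
plan(20,-4,35.1)
E
```

```text
clock 11.45 board tcp [20.3 43.6] z 45.8 F [-0.3  0.2  0.6] w 50.0
toolx yaw rel board -1.5708351594797503 slide [47.6  0.3 10.7]
```

Down 10 mm, then push to about 4 mm short.

step_arm(
  motion=[
    {"slide":[0,0,5],"dr":[0,0,0],"jaw":50},
    {"slide":[0,0,10.5],"dr":[0,0,0],"jaw":50},
    {"slide":[4,0,10.5],"dr":[0,0,0],"jaw":50},
    {"slide":[9,0,10.5],"dr":[0,0,0],"jaw":50},
    {"slide":[13,0,10.5],"dr":[0,0,0],"jaw":50},
    {"slide":[17,0,10.5],"dr":[0,0,0],"jaw":50},
    {"slide":[20,0,10.5],"dr":[0,0,0],"jaw":50},
    {"slide":[22,0,10.5],"dr":[0,0,0],"jaw":50},
  ],
)

```text
clock: 12.45
position: [564.7, 37.7, 34.9]
ee_rot: [0.78, -0.625, 0.0, -0.0]
contact_force: [-1.5, 2.9, 1.5]
gripper_width: 50.2
grasp_force: 1.8
```

step_arm(
  motion=[
    {"slide":[3,0,0],"dr":[0,0,0],"jaw":50},
    {"slide":[6,0,0],"dr":[0,0,0],"jaw":50},
    {"slide":[9,0,0],"dr":[0,0,0],"jaw":50},
    {"slide":[12,0,0],"dr":[0,0,0],"jaw":50},
    {"slide":[15,0,0],"dr":[0,0,0],"jaw":50},
    {"slide":[18,0,0],"dr":[0,0,0],"jaw":50},
    {"slide":[20,0,0],"dr":[0,0,0],"jaw":50},
    {"slide":[20,0,0],"dr":[0,0,0],"jaw":50},
  ],
)

```text
clock: 13.45
position: [569.1, 17.8, 34.9]
ee_rot: [0.78, -0.625, 0.0, 0.0]
contact_force: [-0.3, 2.5, 1.1]
gripper_width: 50.5
grasp_force: 1.0
```

```bash
python3 - <<'E'
from h import *
plan(20,-4,35.1); look(4,['top'])
E
```

```text
clock 13.45 board tcp [19.8  1.2] z 34.9 F [-0.3  2.5  1.1] w 50.5
toolx yaw rel board -1.57111040928522 slide [ 5.2 -0.2 -0.2]
top white [567.  104.4] [110.5 126.1] [[-24.2, 143.8], [-12.5, 18.3], [97.5, 28.5], [85.8, 154.1]]
top blue [ 605.1 -143.6] [99.4 54.3] [[-29.8, -136.9], [-29.9, -191.2], [69.4, -191.4], [69.6, -137.1]]
top wood [4.988e+02 4.000e-01] [ 78.8 279.4] [[-89.6, 139.9], [-94.2, -139.4], [-15.5, -140.8], [-10.8, 138.6]]
```

View pics/top4.png

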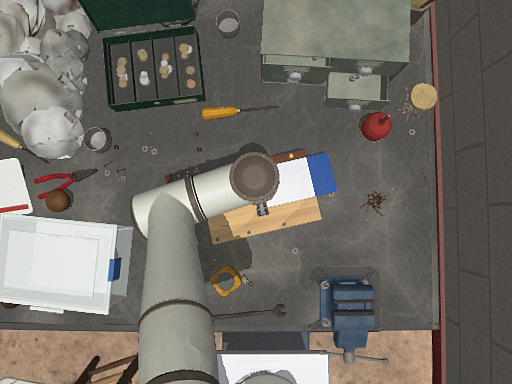

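The blue edge is at y=-137 and the board end at -140, so I'll push another 3.5 mm.

step_arm(
  motion=[
    {"slide":[0.5,0,0],"dr":[0,0,0],"jaw":50},
    {"slide":[1,0,0],"dr":[0,0,0],"jaw":50},
    {"slide":[1.5,0,0],"dr":[0,0,0],"jaw":50},
    {"slide":[2,0,0],"dr":[0,0,0],"jaw":50},
    {"slide":[2.5,0,0],"dr":[0,0,0],"jaw":50},
    {"slide":[3,0,0],"dr":[0,0,0],"jaw":50},
    {"slide":[3.5,0,0],"dr":[0,0,0],"jaw":50},
    {"slide":[3.5,0,0],"dr":[0,0,0],"jaw":50},
  ],
)

```text
clock: 14.5
position: [569.6, 14.6, 34.8]
ee_rot: [0.78, -0.625, -0.0, 0.0]
contact_force: [-0.4, 3.3, 1.3]
gripper_width: 50.2
grasp_force: 1.6
```

step_arm(
  motion=[
    {"slide":[-3,0,0],"dr":[0,0,0],"jaw":50},
    {"slide":[-8,0,0],"dr":[0,0,0],"jaw":50},
    {"slide":[-13,0,0],"dr":[0,0,0],"jaw":50},
    {"slide":[-15,0,-20],"dr":[0,0,0],"jaw":50},
    {"slide":[-15,20,-60],"dr":[0,0,0],"jaw":50},
    {"slide":[-15,60,-100],"dr":[0,0,0],"jaw":50},
    {"slide":[-15,90,-140],"dr":[0,0,0],"jaw":50},
    {"slide":[-15,100,-160],"dr":[0,0,0],"jaw":50},
  ],
)

```text
clock: 15.5
position: [467.7, 7.4, 197.2]
ee_rot: [0.78, -0.625, 0.001, -0.001]
contact_force: [1.2, 0.2, -0.4]
gripper_width: 49.7
grasp_force: 0.0
```

```bash
python3 - <<'E'
from h import *
plan(-70,20,195); look(5)
E
```

```text
clock 15.5 board tcp [-81.4  13.2] z 197.2 F [ 1.2  0.2 -0.4] w 49.7
toolx yaw rel board -1.570701148772682 slide [ -6.8 -11.3   2.2]
top white [585.6 -58.8] [101.4 125.1] [[-31.3, -14.4], [-31.6, -139.6], [69.8, -139.9], [70.1, -14.7]]
top blue [ 605.8 -146.7] [99.4 54.4] [[-29.8, -140.1], [-29.9, -194.5], [69.5, -194.6], [69.6, -140.3]]
top wood [550.1  10.3] [156.  300.5] [[-50.6, 159.7], [-103.7, -136.1], [49.8, -163.7], [103.0, 132.1]]
wrist white [584.5 -58.5] [101.2 124.6] [[-32.4, -14.4], [-32.4, -139.0], [68.9, -138.9], [68.8, -14.2]]
wrist blue [ 599.6 -126.9] [100.   14.9] [[-31.9, -138.7], [-32.1, -153.7], [67.9, -154.6], [68.1, -139.7]]
wrist wood [539.4  10.3] [162.2 278.8] [[-92.1, 139.6], [-91.7, -139.2], [70.5, -138.9], [70.1, 139.8]]
```

View pics/wrist5.png

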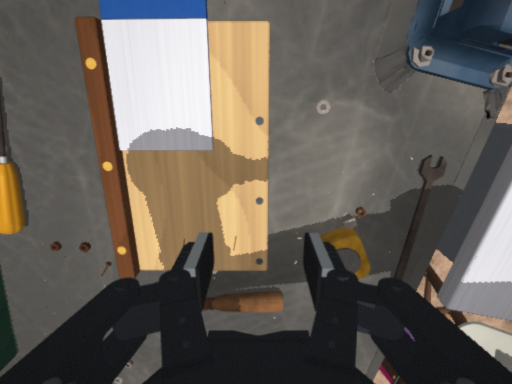

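The wrist view shows the paint line (row 19) level with the board end (row 21), and the plate flush to the fence. The top view puts the line at y≈-140, right on the end. I'll hand it in.

```bash
python3 -c "
from bench import arm; print(arm.job_done())"
```

```text
the job is handed in; nothing more can be done
None
```

The job is handed in: the final pictures show the plate flush along the fence with its paint line within about 1 mm of the board's right-hand end; the arm was kept clear of the tape measure, oil can and file, whose final positions I did not measure, and the judge returned no verdict.

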